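# Top out the crib and rake a light across it

## Robot

A 7-joint arm with a two-finger parallel gripper is mounted at the origin on the work surface. World frame = base frame: x ahead of the robot, y to its left, z up, the work surface at z = 0. Lengths are in m, angles in rad, forces in N, time in s.
With the tool pointing down it reaches from about 0.4 to 0.85 m from the base axis. Payload 10.4 kg.
Tool frame: the origin (TCP) lies midway between the tips of the shut fingers; the grasp point (between the pads) lies 19 mm behind it; z points along the fingers, x is the direction in which the jaws open and shut, and the axes are right-handed (so a half turn about z gives the same grasp; the last joint's range is limited). The gripper opens to 87 mm and grips with 3 to 60 N. Pads are 19 mm wide; open, the fingers measure 117 mm over their backs; the gripper's body (75 mm by 190 mm) begins 51 mm behind the grasp point.
Start: joints at [1.166, 0.332, -0.065, 1.46, 0.022, 1.35, -0.088], TCP at [0.233, -0.58, 0.223] pointing down, gripper open.
Joint ranges: [-2.6, 2.6], [-0.5, 2.12], [-1.47, 1.34], [0.16, 2.42], [-1.27, 4.41], [0.06, 2.06], [-2.6, 2.6]. Speed limits (rad/s): [2.22, 2.22, 2.79, 2.79, 3.14, 3.14, 3.14].

## Interface

Orientations are given as a unit quaternion [x, y, z, w].
In Python, from bench import r gives the robot as it stands. The module is installed in compiled form; this text tells all that it offers.
- The arm moves only by the tool play_rows, never from a script. Its argument "commands" is a list of rows, each a list of 7 numbers: the shift along the world's x, y, z in cm, then the turn, a rotation vector about the world's x, y, z in rad, then the finger opening in cm, from 0 to 8.7. A call has 1 to 20 rows; each row shifts and turns the commanded pose from where the row before left it; what a row does not reach is not made up. A row lasts 1/8 s, in which the tool goes at most 62.5 mm and 10.7 degrees, less where a joint would pass 70% of its speed; a pose out of reach is approached as far as the arm can. A call is refused whole if a number of a shift passes 6.25 or a number of a turn 0.188, either way. A call with a gripper value outside its range is refused whole. The fingers move at their own pace and stop on an object; "grip_force" is the grip in N (left out, the last holds). Time passes only in rows, so rows that do not move let the fingers close. It gives the time, the measured TCP pose, the force and the opening at its end, in the units of the state.
- r.read_state(): the state, without advancing time (a new reading comes with each control period).
- r.camera(name): name is "scene" or "top" or "wrist"; returns a dict with "img" (400x640x3 uint8, red, green, blue), "K" (3x3 intrinsics, pixels), "camera_from_world" (4x4, takes a point from world to camera coordinates). Camera axes: x right, y down, z forward; pixel columns grow to the right and rows downward; lengths in m; the calibration is good to about 2 mm. A picture is of the moment at which its call begins. There is no depth.
- r.close_job(): hands the job in, once; it reports no verdict.
The state is a dict: "time": time; "joint_positions": joint angles; "joint_vel": joint speeds; "joint_torque": joint torques, N m; "ee_pos": TCP position; "eef_rot": TCP orientation; "ft_force": force on the tool from outside, world axes, zero at the start; "torque": the same for the moment, N m; "width": finger opening in m.
Only numpy, scipy, OpenCV 4.12 (cv2) and the standard library are available. Lean on these libraries where they do the work, as an engineer would, in place of code of your own. Each camera call takes 0.05 s, during which the arm holds its last target. There are 200 camera calls.

## Task

First lay the two loose slats crosswise on top of the wooden crib as its third layer, one along each side straight above the bottom pair and ends flush with it, and let go of them. Then draw the orange work lamp out of its sloping holder, turn it level and finish while still holding it in the air, clear of everything, a few centimetres higher than the tops of the new slats, its lens about 12 cm from the middle of the crib and pointing at that middle, so that the light rakes across the new layer. Leave the spray can, the jar and the screwdriver where they are.

Things in the scene. Friction and masses are not known exactly. Their poses are not given: they have to be found in the camera images.
- crib: Started crib of pale slats, fixed to the bench, plan 140 x 140 mm. Bottom layer: two slats (140 x 24 x 20 mm) along its x axis at y = +55 and -55 mm. Second layer: two along its y axis at x = +55 and -55 mm, top 40 mm above the bench. Origin: centre of the plan at bench level, z up. The third layer belongs straight above the bottom one.
- crib_mid (a point): The middle of the crib's plan, 60 mm above the bench: the level of the tops of the third layer once laid.
- slat_a: Loose brown wooden slat, 140 (its x) x 24 (its y) x 20 mm (its z), about 45 g, lying flat on the bench. Origin: centre of its underside. The two loose slats are alike; either may go on either side.
- slat_b: The second loose brown slat, same size and frame as slat_a.
- lamp: Orange work lamp (torch), 170 mm long, 180 g, lens up in its holder, sloping 45 degrees. Its x axis runs along it and out of the lens. Origin: on that axis, where to grip it, 110 mm above the bench when seated. Round orange body 32 mm across from x = -95 (tail) to +35 mm, bare outside the holder from -35 mm on; black head 40 mm across from +35 to +75 mm (lens).
- lamp_spot (a point): A point on the lamp's beam axis, 200 mm ahead of the lamp's origin (125 mm ahead of its lens).
- holder: Fixed. Grey foot 190 x 60 x 12 mm; blue square socket (36 mm inside, 46 outside) sloping up 45 degrees to its +x, holding the lamp's last 60 mm with up to 4 mm of play; 57 mm ahead of the origin a post with a 36 mm wide bar under the lamp's head. Origin: at bench level below the seated lamp's origin. The lamp slides out along its own axis, up and to the holder's +x.
- holder_seat (a point): Where the lamp's origin is when seated: 110 mm above the holder's origin.
- can: Bystander: spray can, 56 mm across, 160 mm tall, upright. Origin: centre of its underside.
- jar: Bystander: white jar with yellow lid, 60 mm across, 75 mm tall, upright. Origin: centre of its underside.
- screwdriver: Bystander: red-handled screwdriver, about 200 mm long, lying on the bench along its x axis.
There are look-alikes about, which are no part of the job. What is shaped like the slat_a but purple is not meant. Of the things shaped like the crib, the wooden one is meant.

How it is judged:
By the outcome, as a careful person would: the job done as asked, in the order asked, and still so for the second after the job is handed in, while the arm keeps its last pose, push and grip.
It also fails if it takes over 61 s, if anything falls off the work surface, if the arm or the gripper's body presses on something with over 40 N, if the wrist force passes 120 N, or if a joint passes its speed limit or range.

## Working session

There is one attempt and no reset: what is moved stays moved. The work goes in short steps, Python scripts to look and compute and a tool call to move; the robot and the scene stay as the last step left them, time stands still between calls to the robot, and variables do not carry over. Pictures are saved under pics/ and viewed, about 8 in all and at most 12, crops included, and the job is handed in when it is done.

Besides the shell and the picture viewer there is one more tool, called by a JSON object that holds its "op" and its "data". play_rows: Moves the arm, as the interface text tells. Its arguments: {"type":"object","properties":{"commands":{"type":"array","items":{"type":"array","items":{"type":"number"}}},"grip_force":{"type":"number"}},"required":["commands"]}

```bash
mkdir -p pics; cat > h.py <<'E'
import numpy as np, cv2
from bench import r
def shot(name,fn=None):
    c=r.camera(name)
    if fn: cv2.imwrite('pics/'+fn,c['img'][:,:,::-1])
    return c
def ray(c,uv):
    T=c['camera_from_world'];R=T[:3,:3];o=-R.T@T[:3,3]
    d=R.T@np.linalg.inv(c['K'])@np.array([uv[0],uv[1],1.]);return o,d/np.linalg.norm(d)
def onz(c,uv,z):
    o,d=ray(c,uv);return o+d*(z-o[2])/d[2]
def proj(c,p):
    q=c['camera_from_world']@np.append(p,1);q=c['K']@q[:3];return q[:2]/q[2]
def tri(c1,u1,c2,u2):
    o1,d1=ray(c1,u1);o2,d2=ray(c2,u2)
    s=np.linalg.lstsq(np.c_[d1,-d2],o2-o1,rcond=None)[0]
    a=o1+d1*s[0];b=o2+d2*s[1];return (a+b)/2,np.linalg.norm(a-b)
E
python3 - <<'E'
from h import *
np.set_printoptions(precision=4,suppress=True)
print(r.read_state())
for n in('scene','top'):
    c=shot(n,n+'1.png');T=c['camera_from_world'];print(n,c['K'][0,0],-T[:3,:3].T@T[:3,3],T[2,:3])
E
```

```text
{'time': 0.0, 'joint_positions': array([ 1.1664,  0.3329, -0.0647,  1.4609,  0.0216,  1.3499, -0.0885]), 'joint_vel': array([-0.0004,  0.0007, -0.0008,  0.0004,  0.0001,  0.001 ,  0.0001]), 'joint_torque': array([  0.0002, -62.3254,   0.0245, -38.99  ,  -0.0615,   0.0398,
         0.0001]), 'ee_pos': array([ 0.2327, -0.5797,  0.2218]), 'eef_rot': array([ 0.8284, -0.5601, -0.0006, -0.0004]), 'ft_force': array([-0.1404, -0.6962,  1.5453]), 'torque': array([-0.0182,  0.0378,  0.0124]), 'width': 0.08699174195274617}
scene 388.9727157033688 [1.321  0.3936 0.8405] [-0.6976 -0.3556 -0.6221]
top 370.1396607979702 [ 0.3351 -0.0024  1.1995] [ 0.2055  0.0125 -0.9786]
```

View pics/scene1.png

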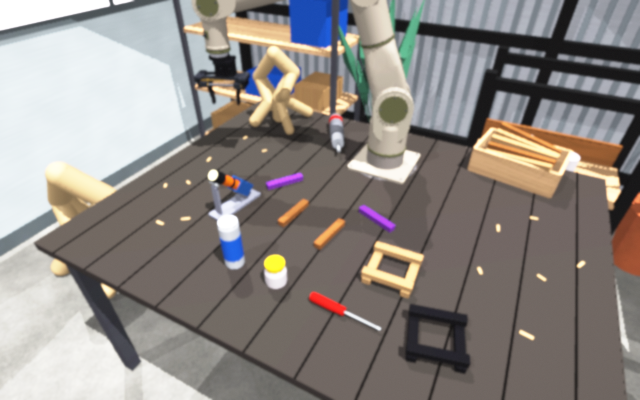

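View pics/top1.png

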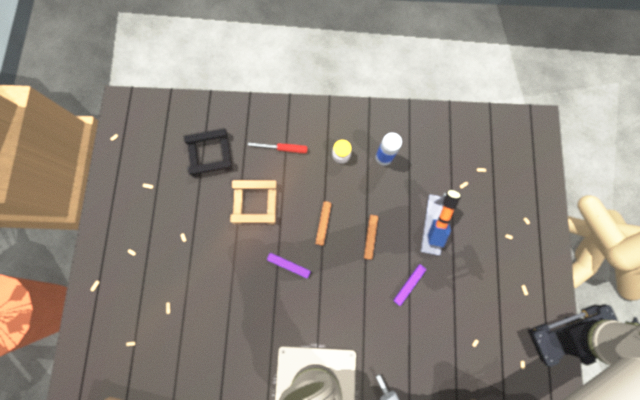

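The scene view shows the brown slats at (293,212) and (329,234), the wooden crib at (393,269) and the lamp at (230,182). In the top view the slats are at (323,223) and (371,237), the crib is at (254,202), and the lamp and holder are near (441,222).

```bash
python3 - <<'E'
from h import *
np.set_printoptions(precision=4,suppress=True)
ct=shot('top');cs=shot('scene')
def big(c,x0,y0,x1,y1,k):
    return cv2.resize(c['img'][y0:y1,x0:x1,::-1],None,fx=k,fy=k,interpolation=cv2.INTER_CUBIC)
a=big(ct,220,170,290,240,5);b=big(cs,350,230,440,300,5);d=big(ct,410,180,480,265,5); e=big(cs,195,155,275,225,5)
W=np.zeros((790,800,3),np.uint8)
for im,x,y in((a,0,0),(b,350,0),(d,0,360),(e,380,360)):
    im=im[:,:800-x];W[y:y+im.shape[0],x:x+im.shape[1]]=im[:790-y]
cv2.imwrite('pics/crop1.png',cv2.resize(W,(607,600)))
hsv=cv2.cvtColor(ct['img'],cv2.COLOR_RGB2HSV)
for p in((323,223),(371,237),(254,185),(254,217),(237,202),(271,202),(446,212),(440,240)): print(p,hsv[p[1],p[0]])
m=cv2.inRange(hsv,(5,130,80),(16,255,255));m[:, :300]=0;m[:,400:]=0;m[:180]=0;m[280:]=0
for k in cv2.findContours(m,0,2)[0]:
    if cv2.contourArea(k)<100: continue
    q=np.array([onz(ct,p[0],0.02)[:2] for p in k],np.float32)
    (cx,cy),s,ang=cv2.minAreaRect(q);print('slat',cx,cy,s,ang)
# crib
m=cv2.inRange(hsv,(10,50,150),(28,160,255));m[:,:220]=0;m[:,290:]=0;m[:170]=0;m[240:]=0
for k in cv2.findContours(m,0,2)[0]:
    if cv2.contourArea(k)<100: continue
    q=np.array([onz(ct,p[0],0.04)[:2] for p in k],np.float32)
    print('crib',cv2.minAreaRect(q),cv2.boundingRect(k))
E
```

```text
(323, 223) [ 15 128 247]
(371, 237) [ 14 134 231]
(254, 185) [ 24  60 254]
(254, 217) [ 22  70 253]
(237, 202) [ 25  57 254]
(271, 202) [ 23  67 253]
(446, 212) [ 17 167 255]
(440, 240) [110 149 176]
slat 0.45990318059921265 -0.15426670014858246 (0.02460351213812828, 0.13702769577503204) 83.24739837646484
slat 0.4963391423225403 -0.0018778536468744278 (0.02273743785917759, 0.13625183701515198) 81.9077377319336
crib ((0.5522052049636841, 0.22576847672462463), (0.14645519852638245, 0.14746320247650146), 2.796069383621216) (229, 179, 48, 46)
```

View pics/crop1.png

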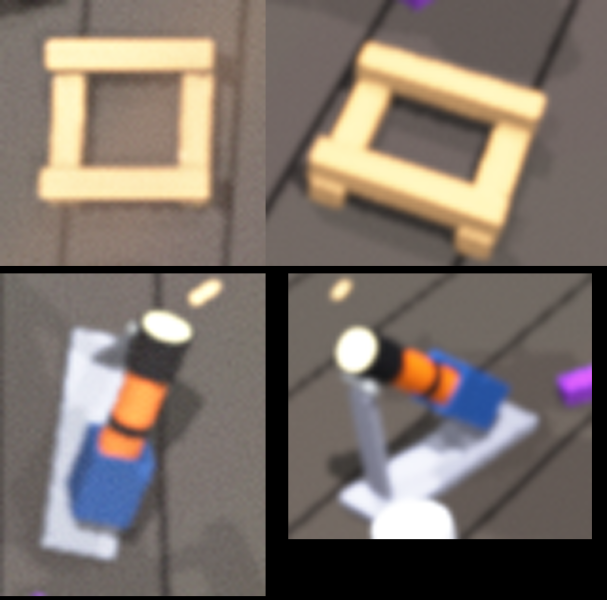

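The crop shows the crib's upper pair running along world y, so the new slats go along world x. The lamp points towards +x, lens up. I'm moving above the first slat for a wrist view.

{"op": "play_rows", "data": {"commands": [[2.5,4.75,0.3,0,0,-0.056,8.7],[2.5,4.75,0.3,0,0,-0.056,8.7],[2.5,4.75,0.3,0,0,-0.056,8.7],[2.5,4.75,0.3,0,0,-0.056,8.7],[2.5,4.75,0.3,0,0,-0.056,7],[2.5,4.75,0.3,0,0,-0.056,7],[2.5,4.75,0.3,0,0,-0.056,6],[2.5,4.75,0.3,0,0,-0.056,6],[2.5,4.75,0.3,0,0,-0.056,5],[0,0,0,0,0,0,5]], "grip_force": 20}}

```text
time: 1.45
ee_pos: [0.4595, -0.1483, 0.2499]
eef_rot: [-0.665, 0.747, -0.0, 0.001]
ft_force: [-0.1, -0.6, 0.2]
width: 0.0519
```

```bash
cat >> h.py <<'E'
def slats(c,z=0.02,roi=None,lo=(5,110,60),hi=(17,255,255)):
    hsv=cv2.cvtColor(c['img'],cv2.COLOR_RGB2HSV);m=cv2.inRange(hsv,lo,hi);out=[]
    for k in cv2.findContours(m,0,2)[0]:
        if cv2.contourArea(k)<150: continue
        q=np.array([onz(c,p[0],z)[:2] for p in k],np.float32)
        (cx,cy),(w,h),a=cv2.minAreaRect(q)
        if w>h: w,h,a=h,w,a-90
        out.append((round(cx,4),round(cy,4),round(w,4),round(h,4),round(a,2)))
    return out
E
python3 - <<'E'
from h import *
np.set_printoptions(precision=4,suppress=True)
c=shot('wrist','w1.png');T=c['camera_from_world'];print(c['K'][0,0],-T[:3,:3].T@T[:3,3],T[2,:3])
s=r.read_state();print(s['time'],s['ee_pos'],s['eef_rot'],s['width'],s['ft_force'])
print(slats(c))
E
```

```text
342.10427417261576 [ 0.5426 -0.1595  0.4116] [-0.2973  0.0365 -0.9541]
1.5 [ 0.4584 -0.1509  0.2496] [-0.664   0.7477 -0.0001  0.    ] 0.05122326098528209 [-0.3066 -1.5604 -0.1668]
[(0.4914, -0.3966, 0.0299, 0.0449, -32.67), (0.4994, -0.0046, 0.0297, 0.1384, 82.15), (0.5287, -0.4295, 0.0514, 0.0603, 52.42)]
```

View pics/w1.png

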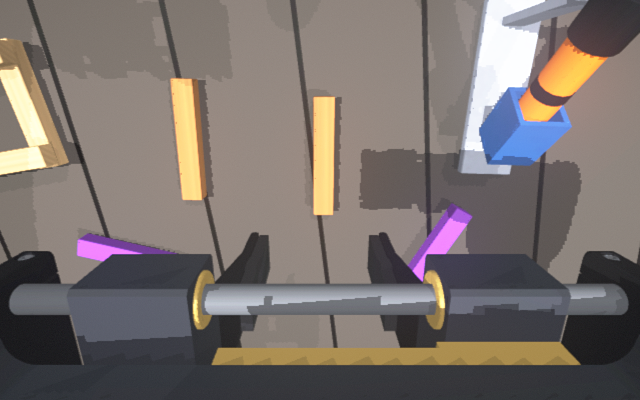

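Wrist view: the two slats are at about (188,140) and (324,155), and the lamp and holder are at upper right (545,95). The mask needs widening for the lit tops.

```bash
python3 - <<'E'
from h import *
c=shot('wrist')
print(slats(c,0.02,None,(5,110,100),(24,255,255)))
hsv=cv2.cvtColor(c['img'],cv2.COLOR_RGB2HSV)
print(hsv[155,310:340].tolist());print(hsv[140,168:210:2].tolist())
ct=shot('top')
print(slats(ct,0.02,None,(5,90,60),(19,255,255)))
for z in(0.02,0.01): print([s for s in slats(c,z,None,(5,110,100),(24,255,255))])
E
```

```text
[(0.1732, -0.2263, 0.038, 0.523, -6.67), (0.2537, -0.2808, 0.0238, 0.0907, -87.2), (0.2898, 0.0215, 0.0255, 0.0923, 73.71), (0.4624, -0.1548, 0.0248, 0.1399, 83.89), (0.4915, -0.396, 0.0308, 0.0443, -32.8), (0.4991, -0.0046, 0.0302, 0.1396, 81.95), (0.529, -0.4285, 0.0509, 0.0601, 52.1)]
[[11, 127, 149], [14, 138, 245], [21, 117, 255], [21, 121, 254], [21, 121, 254], [21, 117, 254], [21, 119, 254], [21, 117, 254], [21, 116, 254], [22, 114, 255], [22, 114, 255], [22, 113, 255], [23, 109, 255], [23, 109, 255], [23, 110, 255], [22, 113, 255], [22, 114, 254], [21, 118, 254], [22, 116, 254], [22, 116, 255], [20, 121, 255], [12, 132, 214], [8, 67, 122], [6, 54, 113], [7, 58, 118], [8, 58, 114], [7, 57, 116], [9, 51, 131], [10, 44, 158], [10, 46, 161]]
[[12, 34, 152], [11, 36, 150], [11, 40, 140], [20, 124, 255], [21, 121, 254], [21, 118, 254], [22, 116, 254], [22, 116, 255], [23, 111, 255], [23, 110, 255], [22, 115, 255], [22, 116, 254], [22, 116, 255], [13, 148, 221], [13, 141, 159], [14, 141, 155], [8, 47, 108], [9, 41, 105], [9, 40, 103], [8, 37, 123], [10, 36, 155]]
[(0.19, 0.8737, 0.2019, 0.2438, -77.05), (0.4242, -0.1499, 0.0294, 0.072, 85.4), (0.4974, -0.0018, 0.0301, 0.1444, 81.64), (0.556, 0.2282, 0.1423, 0.1453, 2.8), (0.6826, 0.9619, 0.3581, 0.4934, -88.77)]
[(0.1732, -0.2263, 0.038, 0.523, -6.67), (0.2537, -0.2808, 0.0238, 0.0907, -87.2), (0.2898, 0.0215, 0.0255, 0.0923, 73.71), (0.4624, -0.1548, 0.0248, 0.1399, 83.89), (0.4915, -0.396, 0.0308, 0.0443, -32.8), (0.4991, -0.0046, 0.0302, 0.1396, 81.95), (0.529, -0.4285, 0.0509, 0.0601, 52.1)]
[(0.1638, -0.2279, 0.0389, 0.5364, -6.67), (0.2463, -0.2838, 0.0244, 0.093, -87.2), (0.2833, 0.0262, 0.0261, 0.0946, 73.71), (0.4604, -0.1546, 0.0254, 0.1435, 83.89), (0.4902, -0.4019, 0.0316, 0.0454, -32.8), (0.498, -0.0006, 0.0309, 0.1431, 81.95), (0.5287, -0.4353, 0.0522, 0.0616, 52.1)]
```

{"op": "play_rows", "data": {"commands": [[0.25,-0.15,-5.5,0,0,0.012,5],[0.22,-0.11,-5.5,0,0,0,5],[0,0,-5.5,0,0,0,5],[0,0,-5,0,0,0,5],[0,0,-1.7,0,0,0,5],[0,0,-1,0,0,0,5],[0,0,0,0,0,0,5],[0,0,0,0,0,0,1.5],[0,0,0,0,0,0,1.5],[0,0,0,0,0,0,1.5],[0,0,0,0,0,0,1.5]], "grip_force": 20}}

```text
time: 2.98
ee_pos: [0.4628, -0.1552, 0.008]
eef_rot: [-0.667, 0.745, -0.0, 0.0]
ft_force: [-1.1, 0.3, 4.7]
width: 0.0237
```

{"op": "play_rows", "data": {"commands": [[0,0,5,0,0,0,1.5],[0.5,2,5,0,0,0,1.5],[1,4.9,1.9,0,0,0.031,1.5],[1,4.9,1.9,0,0,0.031,1.5],[1,4.9,1.9,0,0,0.031,1.5],[1,4.9,1.9,0,0,0.031,1.5],[1,4.9,1.9,0,0,0.031,1.5],[0,0,0,0,0,0,1.5],[0,0,0,0,0,0,1.5]]}}

```text
time: 4.1
ee_pos: [0.5174, 0.1093, 0.2021]
eef_rot: [0.723, -0.691, -0.0, 0.0]
ft_force: [0.1, -1.2, -1.0]
width: 0.0236
```

```bash
python3 - <<'E'
from h import *
np.set_printoptions(precision=4,suppress=True)
c=shot('wrist','w2.png')
s=r.read_state();print(s['time'],s['ee_pos'],s['eef_rot'],s['width'],s['ft_force'])
hsv=cv2.cvtColor(c['img'],cv2.COLOR_RGB2HSV)
print([proj(c,(0.552+a,0.226+b,0.04)) for a,b in((.07,.07),(.07,-.07),(-.07,-.07),(-.07,.07))])
E
```

```text
4.15 [0.5173 0.1086 0.2019] [ 0.7223 -0.6916 -0.0001  0.0007] 0.023534263832886315 [-0.4046 -0.0166  0.1314]
[array([109.5618,  50.7142]), array([269.3165,  58.43  ]), array([269.0227, 207.6096]), array([128.9189, 201.6296])]
```

View pics/w2.png

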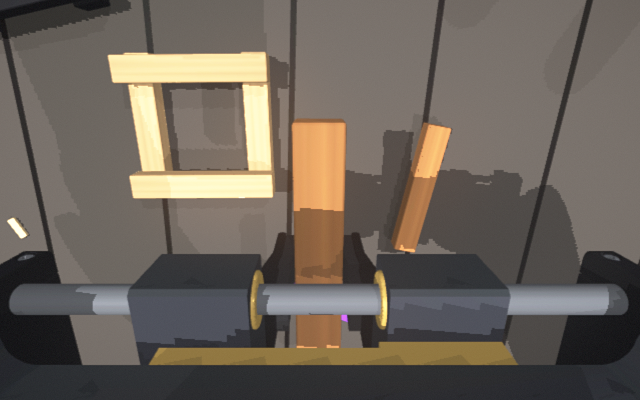

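The crib is fully visible, with hull corners near (110,56), (268,53), (272,197) and (133,198). The held slat is at cols 293–345, and slat B is at (425,185).

```bash
python3 - <<'E'
from h import *
np.set_printoptions(precision=4,suppress=True)
c=shot('wrist')
hsv=cv2.cvtColor(c['img'],cv2.COLOR_RGB2HSV)
for p in ((190,68),(200,185),(148,130),(257,130),(271,185),(265,66),(200,172)): print(p,hsv[p[1],p[0]])
m=cv2.inRange(hsv,(14,35,150),(32,255,255));m[:,285:]=0;m[215:]=0;m[:,:90]=0;m[:40]=0
k=max(cv2.findContours(m,0,2)[0],key=cv2.contourArea);h=cv2.convexHull(k)
ap=cv2.approxPolyDP(h,4,True)[:,0];print(ap.tolist())
for p in ap: print(p,onz(c,p,0.04)[:2])
q=np.array([onz(c,p[0],0.04)[:2] for p in k],np.float32);print(cv2.minAreaRect(q))
# edges: rows per column for upper bar top edge and lower bar bottom edge; left ends
def fit(P):
    P=np.array([onz(c,p,0.04)[:2] for p in P],np.float32);vx,vy,x,y=cv2.fitLine(P,cv2.DIST_HUBER,0,.01,.01).ravel();return np.degrees(np.arctan2(vy,vx)),x,y
mm=m>0
print('far',fit([(u,np.argmax(mm[:,u])) for u in range(125,262,3)]))
print('near',fit([(u,214-np.argmax(mm[:215,u][::-1])) for u in range(142,265,3)]))
print([ (v,int(np.argmax(mm[v])),639-int(np.argmax(mm[v][::-1]))) for v in list(range(55,82,3))+list(range(90,165,12))+list(range(172,198,3))])
h2=[s for s in slats(c,0.02,None,(5,90,60),(24,255,255)) if .4<s[0]<.6 and -.1<s[1]<.1];print(h2)
E
```

```text
(190, 68) [ 24  67 254]
(200, 185) [ 27  52 255]
(148, 130) [ 25  72 254]
(257, 130) [ 27  46 255]
(271, 185) [ 19 102 246]
(265, 66) [ 16 109 209]
(200, 172) [ 16 107 178]
[[263, 51], [272, 196], [133, 198], [106, 56]]
[263  51] [0.6278 0.1606]
[272 196] [0.4944 0.1523]
[133 198] [0.4863 0.2907]
[106  56] [0.6177 0.2987]
((0.5567284822463989, 0.22452975809574127), (0.1355782151222229, 0.14216169714927673), 2.911616802215576)
far (np.float32(-86.45671), np.float32(0.6229219), np.float32(0.22726256))
near (np.float32(-86.8188), np.float32(0.4896884), np.float32(0.22197612))
[(55, 107, 264), (58, 107, 265), (61, 107, 265), (64, 108, 265), (67, 108, 265), (70, 109, 265), (73, 109, 265), (76, 110, 266), (79, 111, 266), (90, 128, 268), (102, 130, 269), (114, 132, 269), (126, 134, 270), (138, 136, 271), (150, 138, 271), (162, 140, 272), (172, 137, 273), (175, 129, 273), (178, 128, 273), (181, 129, 273), (184, 130, 273), (187, 130, 272), (190, 131, 273), (193, 131, 272), (196, 132, 272)]
[(0.5003, 0.002, 0.0302, 0.1407, 82.36)]
```

```bash
python3 - <<'E'
from h import *
np.set_printoptions(precision=4,suppress=True)
c=shot('wrist');hsv=cv2.cvtColor(c['img'],cv2.COLOR_RGB2HSV)
m=cv2.inRange(hsv,(5,90,60),(24,255,255));m[:,:288]=0;m[:,352:]=0;m[:110]=0;m[205:]=0
k=max(cv2.findContours(m,0,2)[0],key=cv2.contourArea);ap=cv2.approxPolyDP(cv2.convexHull(k),4,True)[:,0]
s=r.read_state()['ee_pos'];print(s)
for p in ap: print(p,onz(c,p,s[2]+.012)[:2]-s[:2])
E
```

```text
[0.5174 0.1084 0.202 ]
[295 119] [0.0697 0.0116]
[345 123] [ 0.0689 -0.0099]
[344 204] [ 0.0321 -0.0119]
[293 204] [0.0311 0.0116]
[288 157] [0.053  0.0143]
```

{"op": "play_rows", "data": {"commands": [[0.9,4.3,0,0,0,0.014,1.5],[0.9,4.3,0,0,0,0,1.5],[0.9,4.3,-2,0,0,0,1.5],[0.86,4.27,-3,0,0,0,1.5],[0,0,-5,0,0,0,1.5],[0,0,0,0,0,0,1.5],[0,0,0,0,0,0,1.5]]}}

```text
time: 5.12
ee_pos: [0.5542, 0.2808, 0.1043]
eef_rot: [0.727, -0.687, 0.0, -0.001]
ft_force: [-0.3, -0.0, 0.1]
width: 0.0237
```

```bash
python3 -c "
from h import *
s=r.read_state();print(s['ee_pos'],s['eef_rot'],np.degrees(2*np.arctan2(s['eef_rot'][1],s['eef_rot'][0])))"
```

```text
[0.55421306 0.28077344 0.10427972] [ 7.26990817e-01 -6.86646818e-01  4.71258428e-04 -5.27312313e-04] -86.73054319829747
```

{"op": "play_rows", "data": {"commands": [[-0.12,-0.07,-3,0,0,0,1.5],[0,0,-2,0,0,0,1.5],[0,0,-0.4,0,0,0,1.5],[0,0,0,0,0,0,1.5],[0,0,0,0,0,0,1.5]]}}

```text
time: 5.75
ee_pos: [0.5526, 0.2812, 0.0497]
eef_rot: [0.728, -0.686, 0.0, -0.001]
ft_force: [-0.5, -0.1, -0.6]
width: 0.0238
```

{"op": "play_rows", "data": {"commands": [[0.04,-0.1,-0.15,0,0,0,1.5],[0,0,0,0,0,0,1.5],[0,0,0,0,0,0,4.5],[0,0,0,0,0,0,4.5],[0,0,0,0,0,0,4.5],[0,0,3,0,0,0,5],[0,0,5,0,0,0,5]]}}

```text
time: 6.62
ee_pos: [0.5514, 0.2791, 0.1263]
eef_rot: [0.728, -0.686, -0.001, 0.002]
ft_force: [1.1, 0.7, 0.2]
width: 0.0492
```

{"op": "play_rows", "data": {"commands": [[-0.87,-4.68,1,0,0,-0.0325,5],[-0.87,-4.68,1,0,0,-0.0325,5],[-0.87,-4.68,1,0,0,-0.0325,5],[-0.87,-4.68,1,0,0,-0.0325,5],[-0.87,-4.68,0,0,0,-0.0325,5],[-0.87,-4.65,0,0,0,-0.0325,5],[0,0,0,0,0,0,5],[0,0,0,0,0,0,5]]}}

```text
time: 7.62
ee_pos: [0.5003, 0.0, 0.1672]
eef_rot: [-0.658, 0.753, -0.0, 0.0]
ft_force: [0.6, 0.6, -0.3]
width: 0.0498
```

```bash
python3 - <<'E'
from h import *
np.set_printoptions(precision=4,suppress=True)
c=shot('wrist','w3.png');s=r.read_state();print(s['time'],s['ee_pos'],np.degrees(2*np.arctan2(s['eef_rot'][1],s['eef_rot'][0])))
print([q for z in (.02,) for q in slats(c,z,None,(5,90,60),(24,255,255)) if .4<q[0]<.6 and -.1<q[1]<.1])
print([q for z in (.06,) for q in slats(c,z,None,(5,110,60),(23,255,255)) if .4<q[0]<.7 and .1<q[1]<.4])
ct=shot('top');cv2.imwrite('pics/t3.png',cv2.resize(ct['img'][165:245,215:300,::-1],None,fx=6,fy=6,interpolation=2))
E
```

```text
7.675 [0.5003 0.0006 0.1671] 262.29881187345956
[(0.4998, -0.0012, 0.0247, 0.1399, 82.19)]
[(0.4121, 0.1147, 0.0173, 0.0632, 72.82), (0.515, 0.2515, 0.03, 0.0832, 66.63)]
```

View pics/t3.png

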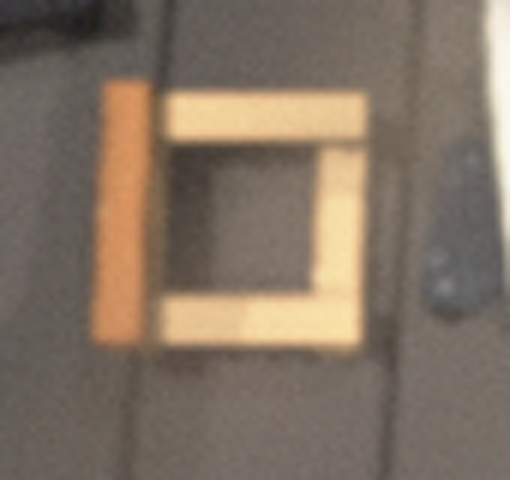

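Slat A lies along the crib's left (+y) side, with its ends matching. Next is grasping slat B, measured at (0.4998, -0.0012), 24.7 x 139.9 mm.

{"op": "play_rows", "data": {"commands": [[-0.05,-0.15,-5.2,0,0,0,5],[0,-0.03,-5.2,0,0,0,5],[0,0,-3.5,0,0,0,5],[0,0,-1.3,0,0,0,5],[0,0,-0.8,0,0,0,5],[0,0,0,0,0,0,5],[0,0,0,0,0,0,1.5],[0,0,0,0,0,0,1.5],[0,0,0,0,0,0,1.5],[0,0,0,0,0,0,1.5]]}}

```text
time: 8.98
ee_pos: [0.4999, -0.0024, 0.0074]
eef_rot: [-0.657, 0.754, -0.0, 0.0]
ft_force: [-0.8, 0.3, 2.6]
width: 0.0236
```

{"op": "play_rows", "data": {"commands": [[0,0,5,0,0,0,1.5],[0,0,5,0,0,0,1.5],[1.49,4.31,0,0,0,0.0485,1.5],[1.49,4.31,0,0,0,0.0485,1.5],[1.49,4.31,0,0,0,0.0485,1.5],[1.48,4.32,0,0,0,0.0485,1.5],[0,0,0,0,0,0,1.5],[0,0,0,0,0,0,1.5]]}}

```text
time: 9.98
ee_pos: [0.559, 0.1695, 0.1066]
eef_rot: [0.727, -0.687, -0.0, 0.001]
ft_force: [-0.1, -0.4, -0.9]
width: 0.0235
```

```bash
python3 - <<'E'
from h import *
np.set_printoptions(precision=4,suppress=True)
c=shot('wrist','w4.png');s=r.read_state();print(s['time'],s['ee_pos'],np.degrees(2*np.arctan2(s['eef_rot'][1],s['eef_rot'][0])))
E
```

```text
10.025 [0.5591 0.1688 0.1068] -86.76882608915102
```

View pics/w4.png

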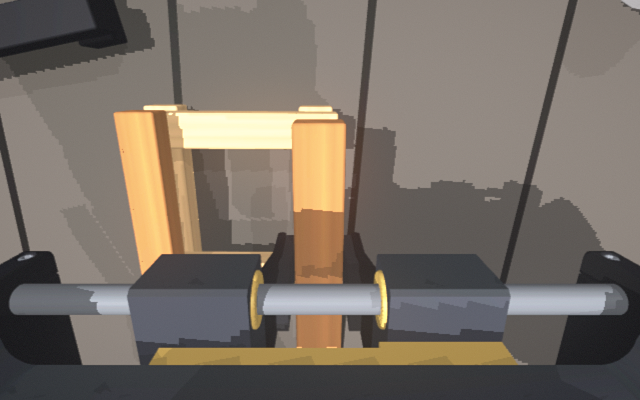

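Slat A is on the left, with its far end at (118–165, 112), and the bottom-layer ends peek out at (145–187, 107) and (300–331, 107). I'll check flushness numerically.

```bash
python3 - <<'E'
from h import *
np.set_printoptions(precision=4,suppress=True)
c=shot('wrist');a=np.radians(3.3);R=np.array([[np.cos(a),np.sin(a)],[-np.sin(a),np.cos(a)]])
C=np.array([.5562,.2252])
f=lambda p,z:R@(onz(c,p,z)[:2]-C)
print('A far corners',f((117.5,113),.06),f((165,111.5),.06))
print('bottom ends',f((145,105.5),.02),f((187,105.5),.02),f((300,106),.02),f((331.5,106),.02))
hsv=cv2.cvtColor(c['img'],cv2.COLOR_RGB2HSV);
m=cv2.inRange(hsv,(5,110,100),(22,255,255));
print([(v,int(np.argmax(m[v,100:]>0))+100) for v in (120,140,160,180,200,220,240)])
print([f((int(np.argmax(m[v,100:]>0))+100,v),.06) for v in (120,150,180,210,240)])
cv2.imwrite('pics/w4c.png',cv2.resize(c['img'][90:160,100:360,::-1],None,fx=3,fy=3,interpolation=cv2.INTER_NEAREST))
E
```

```text
A far corners [0.068  0.0615] [0.0688 0.0332]
bottom ends [0.0702 0.0642] [0.0701 0.0346] [ 0.0697 -0.045 ] [ 0.0697 -0.0672]
[(120, 113), (140, 117), (160, 121), (180, 124), (200, 127), (220, 131), (240, 135)]
[array([0.0639, 0.0649]), array([0.0458, 0.0645]), array([0.0267, 0.0647]), array([0.0066, 0.0649]), array([-0.0147,  0.0645])]
```

View pics/w4c.png

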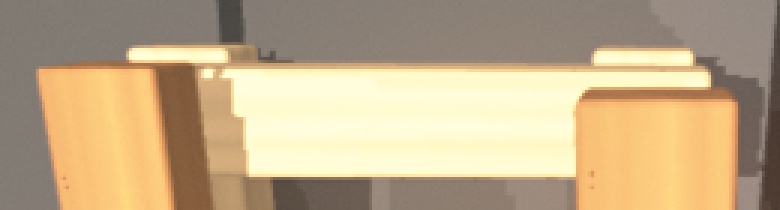

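{"op": "play_rows", "data": {"commands": [[0.05,0.12,-3,0,0,0,1.5],[0,0,-2,0,0,0,1.5],[0,0,-0.7,0,0,0,1.5],[0,0,0,0,0,0,1.5],[0,0,0,0,0,0,1.5]]}}

```text
time: 10.7
ee_pos: [0.5602, 0.1715, 0.0509]
eef_rot: [0.727, -0.686, 0.0, -0.001]
ft_force: [-0.4, 0.2, -0.8]
width: 0.0241
```

{"op": "play_rows", "data": {"commands": [[-0.07,-0.12,-0.25,0,0,0,1.5],[0,0,0,0,0,0,1.5],[0,0,0,0,0,0,1.5]]}}

```text
time: 11.08
ee_pos: [0.559, 0.1701, 0.0477]
eef_rot: [0.727, -0.686, 0.0, -0.0]
ft_force: [0.0, 0.2, -0.8]
width: 0.0236
```

{"op": "play_rows", "data": {"commands": [[0,0,0,0,0,0,4.5],[0,0,0,0,0,0,4.5],[0,0,0,0,0,0,4.5],[0,0,3,0,0,0,5],[0,0,5.5,0,0,0,5],[-0.5,-3,5.5,0,0,0,7],[-1,-4,4,0,0,0,8.7],[-1,-5,0,0,0,0,8.7],[0,0,0,0,0,0,8.7]]}}

```text
time: 12.2
ee_pos: [0.534, 0.0455, 0.2276]
eef_rot: [0.725, -0.689, 0.001, 0.001]
ft_force: [-0.2, 0.1, -1.7]
width: 0.0815
```

```bash
python3 - <<'E'
from h import *
np.set_printoptions(precision=4,suppress=True)
ct=shot('top');cs=shot('scene');s=r.read_state();print(s['time'],s['ee_pos'],np.degrees(2*np.arctan2(s['eef_rot'][1],s['eef_rot'][0])))
W=np.zeros((600,800,3),np.uint8)
def put(c,x0,y0,x1,y1,k,X,Y):
    im=cv2.resize(c['img'][y0:y1,x0:x1,::-1],None,fx=k,fy=k,interpolation=2);W[Y:Y+im.shape[0],X:X+im.shape[1]]=im
put(ct,415,180,475,265,6,0,0);put(cs,195,160,265,225,5,370,0);put(ct,225,170,285,235,4,370,330)
cv2.imwrite('pics/lamp.png',W)
def blob(c,lo,hi,roi):
    hsv=cv2.cvtColor(c['img'],cv2.COLOR_RGB2HSV);m=cv2.inRange(hsv,lo,hi);M=np.zeros_like(m);x0,y0,x1,y1=roi;M[y0:y1,x0:x1]=m[y0:y1,x0:x1]
    ks=[k for k in cv2.findContours(M,0,2)[0] if cv2.contourArea(k)>15];return ks,M
# lens (bright), orange
L=[]
for n,c,lr,orr in(('top',ct,(435,185,470,205),(425,190,470,235)),('scene',cs,(205,165,222,186),(210,165,255,200))):
    k,M=blob(c,(0,0,215),(180,70,255),lr)
    e=max(k,key=cv2.contourArea);mm=cv2.moments(e);l=(mm['m10']/mm['m00'],mm['m01']/mm['m00']);L.append(l)
    k2,M2=blob(c,(4,110,120),(20,255,255),orr);pts=np.argwhere(M2)[:,::-1].astype(np.float32)
    print(n,'lens',l,cv2.contourArea(e),'orange',pts.mean(0),len(pts))
    L.append(pts.mean(0));
p,g=tri(ct,L[0],cs,L[2]);print('lens',p,g)
p2,g=tri(ct,L[1],cs,L[3]);print('orange',p2,g)
E
```

```text
12.3 [0.5339 0.0501 0.2273] -86.74905277280337
top lens (453.5113636363636, 193.655303030303) 44.0 orange [444.8309 216.6135] 207
scene lens (212.26126126126124, 174.74774774774772) 74.0 orange [230.3672 181.3594] 128
lens [ 0.5792 -0.3702  0.1605] 0.002388777173976635
orange [ 0.5195 -0.36    0.1031] 0.008590005067276472
```

View pics/lamp.png

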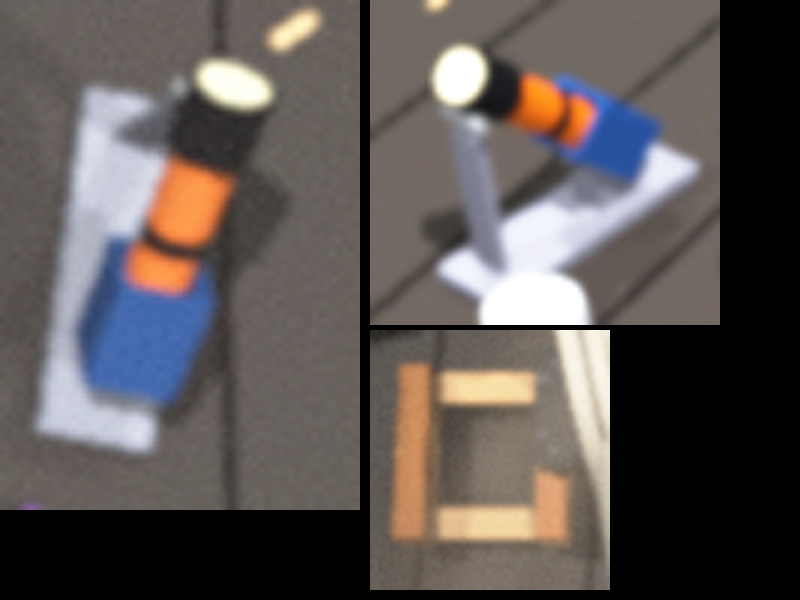

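Lens triangulated at (0.579, -0.370, 0.1605), against an expected height of 0.163. Both slats are visible on the crib. I'm moving above the lamp for a plan measurement.

{"op": "play_rows", "data": {"commands": [[-1.3,-5.1,1,0,0,-0.0245,8.7],[-1.3,-5.1,1,0,0,-0.0245,8.7],[-1.3,-5.1,1,0,0,-0.0245,8.7],[-1.3,-5.1,1,0,0,-0.0245,8.7],[-1.3,-5.1,1,0,0,-0.0245,8.7],[-1.3,-5.1,0.3,0,0,-0.0245,8.7],[-1.3,-5.1,0,0,0,-0.0245,8.7],[-1.3,-5.1,0,0,0,-0.0245,8.7],[0,0,0,0,0,0,8.7],[0,0,0,0,0,0,8.7]]}}

```text
time: 13.55
ee_pos: [0.4313, -0.3561, 0.2798]
eef_rot: [-0.658, 0.753, 0.0, 0.0]
ft_force: [0.2, -0.1, 0.1]
width: 0.0871
```

```bash
python3 - <<'E'
from h import *
np.set_printoptions(precision=4,suppress=True)
c=shot('wrist','w5.png');s=r.read_state();print(s['time'],s['ee_pos'],s['width'],np.degrees(2*np.arctan2(s['eef_rot'][1],s['eef_rot'][0])))
T=c['camera_from_world'];print(-T[:3,:3].T@T[:3,3])
ct=shot('top');print('foot yaw top',[onz(ct,p,.012)[:2] for p in((429.2,194.7),(421.3,252),(440.5,255))])
# slats on crib in top
print(slats(ct,.06,None,(5,80,60),(18,255,255)))
E
```

```text
13.6 [ 0.4314 -0.3558  0.28  ] 0.08676854526910381 262.27295327436747
[ 0.5144 -0.3691  0.4414]
foot yaw top [array([ 0.6075, -0.3444]), array([ 0.4198, -0.3173]), array([ 0.4133, -0.378 ])]
[(0.1946, 0.844, 0.1951, 0.2361, -77.05), (0.5517, 0.2219, 0.1441, 0.1444, 2.8), (0.6713, 0.9241, 0.3433, 0.483, -87.24)]
```

View pics/w5.png

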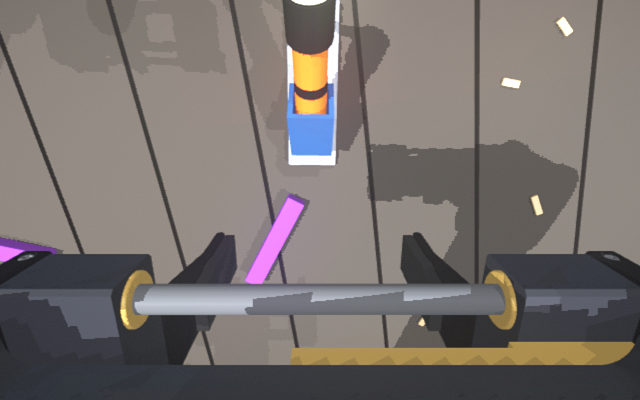

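Wrist view: lamp body at cols ~293–330, rows 48–110, socket mouth at row ~85–113. The foot measures 190 x 61 mm with yaw -8.2°, matching the given size.

```bash
python3 - <<'E'
from h import *
np.set_printoptions(precision=4,suppress=True)
c=shot('wrist');a=np.radians(-8.2);u=np.array([np.cos(a),np.sin(a),0]);l=np.array([-u[1],u[0],0])
L=np.array([.5792,-.3702,.163]);n=np.array([-u[0],-u[1],1.])
hsv=cv2.cvtColor(c['img'],cv2.COLOR_RGB2HSV);m=cv2.inRange(hsv,(4,130,120),(26,255,255))
for v in (56,62,68,74,80,102,106):
    x=np.flatnonzero(m[v,270:350])+270;mid=(x[0]+x[-1])/2
    o,d=ray(c,(mid,v));p=o+d*((L-o)@n)/(d@n);print(v,x[0],x[-1],p,'lat',(p-L)@l,'along axis from origin',.075+(p-L)@(u+[0,0,1])/2**.5)
w=lambda p:onz(c,p,.012)
F=onz(c,(0,0),.012)
ft=np.array([.4198,-.3173,.012])-.0305*l;print('foot centre lat rel lens',(ft-L)@l)
q=[(289,163),(335,163)]
print('foot rear wrist',[onz(c,p,.012) for p in q],[(onz(c,p,.012)-L)@l for p in q])
O=L-.075*(u+[0,0,1])/2**.5;print('O',O)
E
```

```text
56 293 327 [ 0.5398 -0.3641  0.1231] lat 0.0003897120691735096 along axis from origin 0.018610269360074108
62 294 327 [ 0.5352 -0.3638  0.1185] lat 5.475191297439208e-05 along axis from origin 0.012132946957553459
68 294 326 [ 0.5306 -0.3626  0.1138] lat 0.0006081778394077309 along axis from origin 0.005389101826929796
74 294 326 [ 0.5257 -0.3618  0.1088] lat 0.000724016631992507 along axis from origin -0.0016212599425983604
80 294 327 [ 0.5205 -0.3614  0.1037] lat 0.0003752558235428175 along axis from origin -0.008914275364267726
102 296 326 [ 0.4998 -0.3584  0.0828] lat 0.00031744032587784836 along axis from origin -0.03844793967327938
106 296 326 [ 0.4957 -0.3578  0.0786] lat 0.00039958848614427933 along axis from origin -0.04434440883922483
foot centre lat rel lens -0.0008758894176365727
foot rear wrist [array([ 0.4259, -0.3179,  0.012 ]), array([ 0.418 , -0.3763,  0.012 ])] [np.float64(0.02988883801061035), np.float64(-0.029059924861682903)]
O [ 0.5267 -0.3626  0.11  ]
```

{"op": "play_rows", "data": {"commands": [[0.4,0.06,-1.64,-0.0187,-0.1295,-0.008,8.7],[0.4,0.06,-1.64,-0.0187,-0.1295,0,8.7],[0.4,0.06,-1.64,-0.0187,-0.1295,0,8.7],[0.4,0.06,-1.64,-0.0187,-0.1295,0,8.7],[0.4,0.06,-1.64,-0.0187,-0.1295,0,8.7],[0.4,0.06,-1.64,-0.0187,-0.1295,0,8.7],[0,0,0,0,0,0,8.7],[0,0,0,0,0,0,8.7]]}}

```text
time: 14.7
ee_pos: [0.4556, -0.3519, 0.1868]
eef_rot: [-0.61, 0.702, -0.277, 0.244]
ft_force: [0.3, 0.3, 0.8]
width: 0.0872
```

```bash
cat > st.py <<'E'
from h import *
from scipy.spatial.transform import Rotation as Q
np.set_printoptions(precision=4,suppress=True)
s=r.read_state();R=Q.from_quat(s['eef_rot']).as_matrix();print(s['time'],s['ee_pos'],s['ft_force'],s['width']);print('x',R[:,0],'z',R[:,2]);print(s['joint_positions'])
E
cat > lampchk.py <<'E'
from st import *
a=np.radians(-8.2);u=np.array([np.cos(a),np.sin(a),0]);k=np.array([0,0,1.]);z=(u-k)/2**.5;x=np.array([u[1],-u[0],0])
D=np.c_[x,np.cross(z,x),z];print('rotvec needed',Q.from_matrix(D@R.T).as_rotvec())
O=np.array([.5267,-.3624,.110]);d=O+.019*z-s['ee_pos'];print('to grasp cm',d*100,'along z,x,axis',d@z,d@x,d@(u+k)/2**.5)
E
python3 lampchk.py
```

```text
14.7 [ 0.4556 -0.3519  0.1868] [0.3378 0.2919 0.8474] 0.08724417906311396
x [-0.1375 -0.9905 -0.0057] z [ 0.6799 -0.0902 -0.7277]
[ 1.0805 -0.0558 -0.2152  2.1924 -0.9488  0.6135 -0.1553]
rotvec needed [-0.0098 -0.0285 -0.0053]
to grasp cm [ 8.4399 -1.237  -9.028 ] along z,x,axis 0.1241537562467431 0.00020545186763364686 -0.0035212063610720666
```

{"op": "play_rows", "data": {"commands": [[2.25,-0.33,-2.4,-0.01,-0.028,-0.005,8.7],[2.25,-0.33,-2.4,0,0,0,8.7],[2.25,-0.33,-2.4,0,0,0,8.7],[0,0,0,0,0,0,8.7],[0,0,0,0,0,0,8.7]]}}

```text
time: 15.32
ee_pos: [0.523, -0.3624, 0.1152]
eef_rot: [-0.605, 0.698, -0.29, 0.251]
ft_force: [-0.2, 0.1, 0.0]
width: 0.0869
```

```bash
python3 lampchk.py
```

```text
15.325 [ 0.523  -0.3624  0.1152] [-0.1865  0.1419  0.0269] 0.08686559897141438
x [-0.1428 -0.9898  0.0004] z [ 0.7013 -0.1014 -0.7056]
[ 1.0337  0.1729 -0.2852  2.1592 -1.2342  0.4036  0.1274]
rotvec needed [0.0007 0.0021 0.0002]
to grasp cm [ 1.7038 -0.1924 -1.8632] along z,x,axis 0.025293358269912494 -0.000525379750350827 -0.0010566771485361805
```

Joint 5 is at -1.23, close to its -1.27 limit. Turning about the jaw axis doesn't change the grip, so I'll use a steeper tool tilt (about 30° from vertical) and check the joints again.

{"op": "play_rows", "data": {"commands": [[0,0,0.3,0.0187,0.1295,0,8.7],[0,0,0,0.0187,0.1295,0,8.7],[0,0,0,0,0,0,8.7],[0,0,0,0,0,0,8.7]]}}

```text
time: 15.82
ee_pos: [0.5258, -0.3555, 0.1156]
eef_rot: [-0.626, 0.715, -0.229, 0.212]
ft_force: [0.3, -0.2, 0.1]
width: 0.0868
```

```bash
cat > lampchk.py <<'E'
from st import *
a=np.radians(-8.2);u=np.array([np.cos(a),np.sin(a),0]);k=np.array([0,0,1.]);z=R[:,2];x=np.array([u[1],-u[0],0])
print('tilt from vertical',np.degrees(np.arctan2(z@u,-z[2])))
zz=z-x*(z@x);zz/=np.linalg.norm(zz)
D=np.c_[x,np.cross(zz,x),zz];print('rotvec needed',Q.from_matrix(D@R.T).as_rotvec())
O=np.array([.5267,-.3624,.110]);d=O+.019*zz-s['ee_pos'];print('to grasp cm',d*100)
E
python3 lampchk.py
```

```text
15.825 [ 0.5258 -0.3555  0.1156] [ 0.2602 -0.1637  0.0653] 0.0868314994128211
x [-0.127  -0.9918 -0.0164] z [ 0.5888 -0.0621 -0.8059]
[ 0.8772  0.1716 -0.1788  2.0614 -0.7291  0.48   -0.4116]
tilt from vertical 36.28009182210329
rotvec needed [-0.0162  0.0024 -0.0158]
to grasp cm [ 1.2051 -0.8481 -2.0919]
```

{"op": "play_rows", "data": {"commands": [[0.3,-0.4,-0.3,-0.006,0.07,-0.016,8.7],[0.3,-0.45,-0.6,0,0,0,8.7],[0,0,0,0,0,0,8.7],[0,0,0,0,0,0,8.7]]}}

```text
time: 16.32
ee_pos: [0.531, -0.3641, 0.1054]
eef_rot: [-0.628, 0.727, -0.209, 0.182]
ft_force: [0.4, -0.6, -0.4]
width: 0.0871
```

```bash
python3 lampchk.py
```

```text
16.325 [ 0.531  -0.3641  0.1054] [ 0.413  -0.5579 -0.4427] 0.08710701705936853
x [-0.1444 -0.9895 -0.0024] z [ 0.5279 -0.075  -0.846 ]
[ 0.8021  0.2062 -0.1329  2.0088 -0.5447  0.4966 -0.6115]
tilt from vertical 32.22227558579446
rotvec needed [-0.0024  0.0003  0.0018]
to grasp cm [ 0.571   0.029  -1.1434]
```

{"op": "play_rows", "data": {"commands": [[0.3,0.02,-0.6,0,0,0,8.7],[0.27,0,-0.5,0,0,0,8.7],[0,0,0,0,0,0,5],[0,0,0,0,0,0,3],[0,0,0,0,0,0,2],[0,0,0,0,0,0,2],[0,0,0,0,0,0,2],[0,0,0,0,0,0,2]], "grip_force": 35}}

```text
time: 17.32
ee_pos: [0.5375, -0.3639, 0.095]
eef_rot: [-0.628, 0.727, -0.209, 0.182]
ft_force: [0.5, -1.0, -1.0]
width: 0.0347
```

```bash
python3 lampchk.py
```

```text
17.325 [ 0.5375 -0.3639  0.095 ] [ 0.5302 -0.9645 -0.9515] 0.03468034515804462
x [-0.144  -0.9896 -0.0012] z [ 0.5277 -0.0757 -0.846 ]
[ 0.7969  0.2305 -0.1383  2.005  -0.5494  0.4731 -0.6077]
tilt from vertical 32.217014774222626
rotvec needed [-0.0012  0.0002  0.0014]
to grasp cm [-0.0798  0.0069 -0.1117]
```

{"op": "play_rows", "data": {"commands": [[0,0,0,0,0,0,2],[0,0,0,0,0,0,2],[0.7,-0.1,0.71,0,0,0,2],[0.7,-0.1,0.71,0,0,0,2],[0.7,-0.1,0.71,0,0,0,2],[0,0,0,0,0,0,2]]}}

```text
time: 18.08
ee_pos: [0.5597, -0.367, 0.1174]
eef_rot: [-0.629, 0.726, -0.21, 0.182]
ft_force: [-0.2, -0.1, -0.8]
width: 0.0311
```

{"op": "play_rows", "data": {"commands": [[1,-0.14,1,0,0,0,2],[1,-0.14,1,0,0,0,2],[1,-0.14,1,0,0,0,2],[1,-0.14,1,0,0,0,2],[1,-0.14,1,0,0,0,2],[0,0,3,0,0,0,2],[0,0,4,0,0,0,2],[0,0,2,0,0,0,2],[0,0,0,0,0,0,2]]}}

```text
time: 19.2
ee_pos: [0.6095, -0.3744, 0.2587]
eef_rot: [-0.628, 0.726, -0.211, 0.182]
ft_force: [-0.3, -0.5, -1.2]
width: 0.0314
```

```bash
python3 lampchk.py; python3 - <<'E'
from h import *
cs=shot('scene','s6.png');ct=shot('top')
W=np.zeros((300,800,3),np.uint8);W[:,:400]=cv2.resize(cs['img'][80:230,150:350,::-1],(400,300));W[:,400:]=cv2.resize(ct['img'][130:280,300:500,::-1],(400,300));cv2.imwrite('pics/s6.png',W)
E
```

```text
19.2 [ 0.6095 -0.3744  0.2587] [-0.2612 -0.4555 -1.197 ] 0.03144679046167883
x [-0.1439 -0.9896  0.0004] z [ 0.53   -0.0774 -0.8444]
[ 0.6542  0.1747 -0.0567  1.6942 -0.3265  0.783  -0.9393]
tilt from vertical 32.38734324830914
rotvec needed [ 0.0004 -0.0001  0.0013]
to grasp cm [ -7.272    1.0499 -16.477 ]
```

View pics/s6.png

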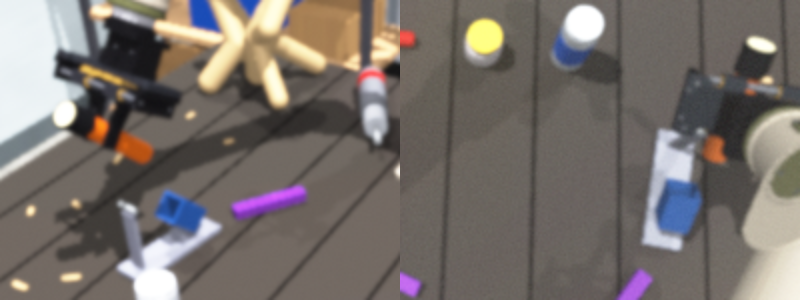

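The lamp is out of the holder, which is empty and undisturbed, and is held at about 45°. Now levelling, then carrying it with a yaw turn.

{"op": "play_rows", "data": {"commands": [[-1.5,1,0.8,0.0187,0.1295,0,2],[-1.5,1.5,0.8,0.0187,0.1295,0,2],[-1.5,1.5,0.8,0.0187,0.1295,0,2],[-1.5,2,0.8,0.0187,0.1295,0,2],[-1.5,2,0,0.0187,0.1295,0,2],[-1.5,2,0,0.0187,0.1295,0,2],[-0.3,3.3,0,0,0,0.152,2],[-0.3,3.3,0,0,0,0.152,2],[-0.3,3.3,0,0,0,0.152,2],[-0.3,3.3,0,0,0,0.152,2],[-0.3,3.3,0,0,0,0.152,2],[-0.3,3.3,0,0,0,0.152,2],[-0.3,3.3,0,0,0,0.152,2],[-0.3,3.3,0,0,0,0.152,2],[-0.3,3.3,0,0,0,0.152,2],[0,0,0,0,0,0,2],[0,0,0,0,0,0,2]]}}

```text
time: 21.42
ee_pos: [0.4914, 0.0225, 0.2874]
eef_rot: [0.979, -0.173, -0.02, 0.11]
ft_force: [-0.3, -0.5, -1.3]
width: 0.031
```

```bash
cat > lm.py <<'E'
from st import *
# lamp in tool frame: axis assumed in plane perpendicular to tool x; measure the axis from lens (+front of head) and tail
ct=shot('top');cs=shot('scene')
g=s['ee_pos']-.019*R[:,2];print('grasp pt',g)
def line(c,n):
    hsv=cv2.cvtColor(c['img'],cv2.COLOR_RGB2HSV);m=cv2.inRange(hsv,(4,140,110),(20,255,255))
    q=proj(c,g);M=np.zeros(m.shape,np.uint8);cv2.circle(M,(int(q[0]),int(q[1])),55,255,-1);m&=M
    for k in cv2.findContours(m,0,2)[0]:
        if cv2.contourArea(k)>6: mm=cv2.moments(k);print(n,'orange',np.array([mm['m10'],mm['m01']])/mm['m00'],cv2.contourArea(k),cv2.boundingRect(k))
    w=cv2.inRange(hsv,(0,0,200),(180,90,255))&M
    for k in cv2.findContours(w,0,2)[0]:
        if cv2.contourArea(k)>6: mm=cv2.moments(k);print(n,'white',np.array([mm['m10'],mm['m01']])/mm['m00'],cv2.contourArea(k),cv2.boundingRect(k))
    print(n,'grasp px',q)
line(ct,'top');line(cs,'scene')
W=np.zeros((560,800,3),np.uint8)
for i,c in enumerate((ct,cs)):
    q=proj(c,g).astype(int);x0=min(max(q[0]-80,0),480);y0=min(max(q[1]-70,0),260)
    W[:560,i*400:i*400+400]=cv2.resize(c['img'][y0:y0+140,x0:x0+100,::-1],(400,560),interpolation=2);print('crop origin',x0,y0,'scale 4')
cv2.imwrite('pics/lm.png',W)
E
python3 lm.py
```

```text
21.425 [0.4914 0.0225 0.2874] [-0.3244 -0.4772 -1.2867] 0.030967170245945117
x [ 0.9396 -0.3423 -0.0013] z [-0.0771 -0.2079 -0.9751]
[ 0.1054  0.1157 -0.4059  1.6127  0.2222  1.5614 -0.668 ]
grasp pt [0.4928 0.0264 0.3059]
top orange [334.559  217.4059] 356.0 (319, 207, 32, 22)
top orange [313.4444 206.9111] 7.5 (312, 203, 4, 8)
top white [284.893  213.1836] 3734.0 (257, 157, 60, 106)
top grasp px [312.3799 207.928 ]
scene orange [344.3046 154.567 ] 87.0 (339, 149, 12, 13)
scene white [373.0908 169.3556] 284.5 (357, 159, 36, 20)
scene white [363.402  151.5294] 17.0 (361, 148, 5, 8)
scene white [391.4303 149.3939] 27.5 (388, 146, 8, 7)
scene white [291.5641 128.8205] 6.5 (290, 126, 4, 6)
scene white [384.859  127.7564] 26.0 (382, 124, 7, 8)
scene white [334.3333 119.6875] 8.0 (331, 118, 6, 4)
scene white [326.5586 111.1892] 18.5 (323, 108, 7, 7)
scene white [308.5833 109.8917] 20.0 (305, 107, 8, 6)
scene white [337.4286 107.1905] 7.0 (336, 106, 4, 4)
scene grasp px [340.7126 152.4868]
crop origin 232 137 scale 4
crop origin 260 82 scale 4
```

{"op": "play_rows", "data": {"commands": [[-0.1,0.3,-4,0,0,0,2],[-0.1,0.3,-4,0,0,0,2],[-0.1,0.3,-4,0,0,0,2],[-0.1,0.3,-4,0,0,0,2],[0,0.16,-2.5,0,0,0,2],[0,0,0,0,0,0,2],[0,0,0,0,0,0,2]]}}

```text
time: 22.4
ee_pos: [0.4882, 0.0363, 0.1042]
eef_rot: [0.979, -0.173, -0.019, 0.109]
ft_force: [-0.1, 0.3, -1.3]
width: 0.0311
```

```bash
sed -i '/^line(/d' lm.py; cat >> lm.py <<'E'
cw=shot('wrist')
W=np.zeros((600,800,3),np.uint8)
for i,(c,k,w,h) in enumerate(((ct,5,80,60),(cs,5,80,60),(cw,1.25,320,240),(None,0,0,0))):
    if c is None: continue
    q=proj(c,g+.02*np.array([R[1,0]*-1,R[0,0],0])) if k==5 else np.array([320,180]);x0=int(min(max(q[0]-w/2,0),640-w));y0=int(min(max(q[1]-h/2,0),400-h))
    W[(i//2)*300:(i//2)*300+300,(i%2)*400:(i%2)*400+400]=cv2.resize(c['img'][y0:y0+h,x0:x0+w,::-1],(400,300),interpolation=2);print('crop',i,x0,y0,k)
cv2.imwrite('pics/lm2.png',W)
E
python3 lm.py
```

```text
22.4 [0.4882 0.0363 0.1042] [-0.1193  0.2724 -1.3222] 0.031073702393905566
x [ 0.9397 -0.342   0.0008] z [-0.0746 -0.2075 -0.9754]
[ 0.0725  0.258  -0.4155  1.8537  0.2945  1.2096 -0.8137]
grasp pt [0.4896 0.0402 0.1228]
crop origin 229 149 scale 4
crop origin 263 136 scale 4
crop 0 262 187 5
crop 1 307 180 5
crop 2 160 60 1.25
```

View pics/lm2.png

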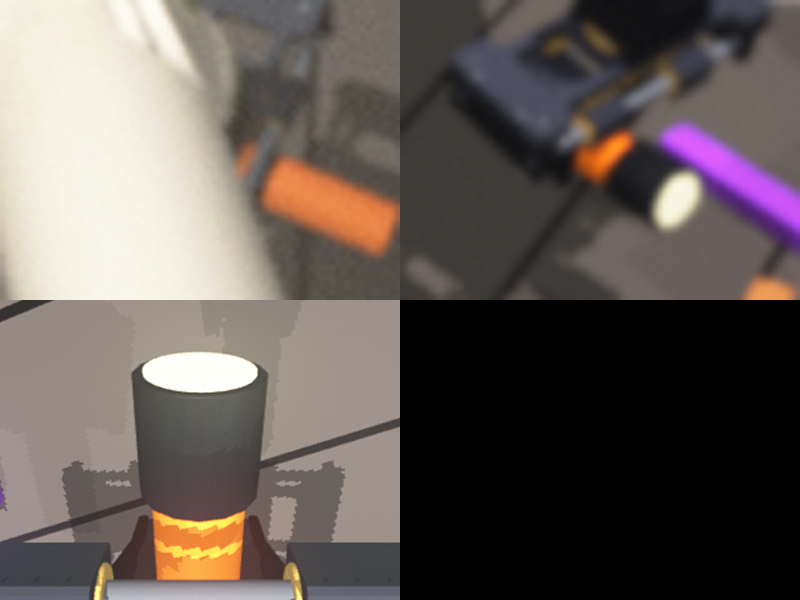

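Scene view: lens at about (362,220). Wrist view: lens centre about (319,118). Top view: tail at about (340,233). I'll triangulate these.

```bash
cat > fin.py <<'E'
from st import *
cs=shot('scene');cw=shot('wrist');ct=shot('top');g=s['ee_pos']-.019*R[:,2]
u=np.array([-R[1,0],R[0,0],0]);u/=np.linalg.norm(u)
def white(c,q,rad):
    hsv=cv2.cvtColor(c['img'],cv2.COLOR_RGB2HSV);m=cv2.inRange(hsv,(0,0,200),(180,90,255));M=np.zeros_like(m);cv2.circle(M,tuple(int(v) for v in q),rad,255,-1)
    k=max(cv2.findContours(m&M,0,2)[0],key=cv2.contourArea);mm=cv2.moments(k);e=cv2.fitEllipse(k);print(cv2.contourArea(k),e);return np.array(e[0])
e=g+.075*u
a=white(cs,proj(cs,e),12);b=white(cw,proj(cw,e),70)
L,gap=tri(cs,a,cw,b);print('lens',L,gap,'expected',e)
d=L-g;d/=np.linalg.norm(d);print('len',np.linalg.norm(L-g),'elev',np.degrees(np.arcsin(d[2])),'yaw',np.degrees(np.arctan2(d[1],d[0])))
C=np.array([.5562,.2252,.06]);print('lens->mid dist',np.linalg.norm((C-L)[:2]),'bearing',np.degrees(np.arctan2(C[1]-L[1],C[0]-L[0])),'spot-mid',L+.125*d-C)
hsv=cv2.cvtColor(ct['img'],cv2.COLOR_RGB2HSV);m=cv2.inRange(hsv,(3,130,100),(20,255,255));q=proj(ct,g-.06*u);M=np.zeros_like(m);cv2.circle(M,tuple(int(v) for v in q),20,255,-1)
k=max(cv2.findContours(m&M,0,2)[0],key=cv2.contourArea);P=np.array([onz(ct,p[0],g[2])[:2] for p in k],np.float32);print('tail rect',cv2.minAreaRect(P),'expected tail centre',g-.095*u,'extent along u',((P-g[:2])@u[:2]).min(),'lat',sorted(((P-g[:2])@np.array([-u[1],u[0]])))[::len(P)-1])
E
python3 fin.py
```

```text
22.55 [0.4883 0.0366 0.1045] [ 0.1706 -1.0338 -0.9194] 0.03123387016815255
x [ 0.9399 -0.3414  0.0017] z [-0.0736 -0.2074 -0.9755]
[ 0.0723  0.2574 -0.4158  1.8539  0.2947  1.2091 -0.8139]
45.0 ((362.08056640625, 219.70968627929688), (6.099490165710449, 10.558344841003418), 30.941389083862305)
2296.0 ((319.491943359375, 117.16876983642578), (31.734298706054688, 92.6787109375), 90.50184631347656)
lens [0.5159 0.1105 0.1218] 0.003962766577254306 expected [0.5153 0.1111 0.123 ]
len 0.0747143394807916 elev -0.8943647639960511 yaw 69.48457108810926
lens->mid dist 0.12154175383553444 bearing 70.62220594423725 spot-mid [0.0035 0.0024 0.0599]
tail rect ((0.4688813090324402, -0.014604397118091583), (0.07969596982002258, 0.03353350609540939), 69.42350769042969) expected tail centre [ 0.4573 -0.0487  0.123 ] extent along u -0.09881781168158818 lat [np.float64(-0.016237926436346466), np.float64(0.017414135923553183)]
```

{"op": "play_rows", "data": {"commands": [[-0.1,-0.05,-1.2,0,0,0,2],[-0.1,-0.05,-1.3,0,0,0,2],[0,0,0,0,0,0,2],[0,0,0,0,0,0,2],[0,0,0,0,0,0,2]]}}

```text
time: 23.32
ee_pos: [0.4858, 0.0358, 0.0786]
eef_rot: [0.979, -0.172, -0.019, 0.109]
ft_force: [0.7, 0.6, -1.9]
width: 0.0309
```

```bash
cat >> fin.py <<'E'
a=np.radians(3.3);ex=np.array([np.cos(a),np.sin(a)]);ey=np.array([-ex[1],ex[0]])
hsv=cv2.cvtColor(cs['img'],cv2.COLOR_RGB2HSV);m=cv2.inRange(hsv,(4,90,60),(19,255,255))
q=proj(cs,C);m[:int(q[1])-40]=0;m[int(q[1])+40:]=0;m[:,:int(q[0])-45]=0;m[:,int(q[0])+45:]=0
for sg in(1,-1):
    c0=C[:2]+sg*.055*ey
    print('exp slat px',[proj(cs,np.append(c0+i*.07*ex+j*.012*ey,.06)).round(1).tolist() for i,j in((1,1),(1,-1),(-1,-1),(-1,1))])
for k in cv2.findContours(m,0,2)[0]:
    if cv2.contourArea(k)>30: print('slat mask',cv2.contourArea(k),cv2.approxPolyDP(cv2.convexHull(k),2,True)[:,0].tolist())
E
python3 fin.py
```

```text
23.325 [0.4858 0.0358 0.0786] [ 0.7396  0.6014 -1.9227] 0.030898295653669593
x [ 0.9401 -0.3409  0.0004] z [-0.0749 -0.2076 -0.9753]
[ 0.0679  0.2858 -0.4123  1.8814  0.3118  1.1599 -0.8341]
40.0 ((361.56439208984375, 225.75209045410156), (5.319729328155518, 10.252406120300293), 31.26268768310547)
2286.0 ((319.4180908203125, 117.20082092285156), (31.79389190673828, 92.51253509521484), 90.5438461303711)
lens [0.5135 0.1099 0.0968] 0.003972965746442653 expected [0.5128 0.1103 0.0971]
len 0.07493940098917243 elev -0.20861282293881858 yaw 69.43517141599654
lens->mid dist 0.12291574893025657 bearing 69.69332986184867 spot-mid [0.0013 0.0018 0.0364]
tail rect ((0.46644362807273865, -0.015960536897182465), (0.08026567846536636, 0.03379099816083908), 68.6761474609375) expected tail centre [ 0.4548 -0.0496  0.0971] extent along u -0.09959010624617569 lat [np.float64(-0.01667683443685131), np.float64(0.017479127143012016)]
exp slat px [[410.0, 282.9], [400.9, 279.9], [413.7, 245.7], [422.0, 248.2]]
exp slat px [[369.6, 269.7], [361.1, 266.9], [377.0, 234.8], [384.8, 237.2]]
slat mask 2337.5 [[378, 235], [423, 248], [423, 258], [409, 296], [401, 296], [361, 281], [361, 266]]
```

The slats' outline matches the expected corners to about 1 px, and the lamp is level and aimed at the middle. Handing in.

```bash
python3 -c "
from bench import r
print(r.close_job())"
```

```text
the job is handed in; nothing more can be done
None
```

The job is handed in: both slats are laid on the crib and released, and the lamp is out of its holder, held level and pointing at the crib's middle. It took 23 s of the 61 s allowed, and no report during the moves showed a wrist force over about 5 N.

**Slats:** In the last scene-camera check, their outer outline matched the expected corners within about 1 px (roughly 3 mm). An earlier wrist-camera check put slat A about 1.5–2 mm off flush, in both directions. I left that as it was.

**Lamp:** In the last check, about 0.2° off level and within 0.3° of the bearing to the middle. The lens is 12.3 cm from the middle in plan, and the axis is 3.7 cm above the slat tops. The two camera rays to the lens missed each other by 4 mm, so read these as good to a few millimetres.

**Changed on the way:** I gripped the lamp with the tool about 32° from vertical instead of 45°, because joint 5 was close to its limit.

**Not checked at the end:** I took no final measurement of the can, jar or screwdriver. I planned the moves to stay clear of them, and the can and jar were upright in a picture taken after the lamp came out.

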